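# Load dowels into the drying box with the trough scoop

## Robot

A 6-joint arm with a two-finger parallel gripper is mounted at the origin on the work surface. World frame = base frame: x ahead of the robot, y to its left, z up, the work surface at z = 0. Lengths are in mm, angles in rad, forces in N, time in s.
With the tool pointing down it reaches from about 325 to 925 mm from the base axis. Payload 3.1 kg.
Tool frame: the origin (TCP) lies at the very end of the fingers, on their centre line; the grasp point (between the pads) lies 19 mm behind it (bot.grip_point_offset is the z of the grasp point in the tool frame, in mm); z points along the fingers, y is the line along which they close (so a half turn about z gives the same grasp; the last joint's range is limited). The gripper opens to 85 mm and grips with 20 to 120 N. Pads are 22 mm wide; open, the fingers measure 114 mm over their backs; the gripper's body (76 mm by 85 mm) begins 54 mm behind the grasp point. The pads swing forward as they close: fully open they stand 13 mm farther back than shut.
Start: joints at [-1.296, 0.217, 1.613, -0, 1.311, -0.112], TCP at [235.788, -578.829, 231.3] pointing down, gripper open.
Joint ranges: [-2.75, 2.75], [-0.78, 2.1], [0.31, 2.55], [-1.13, 4.27], [0.13, 2.63], [-2.58, 2.58]. Speed limits (rad/s): [2.79, 2.79, 3.14, 3.14, 3.14, 3.14].

## Interface

Orientations are given as a rotation vector (axis times angle).
In Python, from station import bot gives the robot as it stands. The module is installed in compiled form; this text tells all that it offers.
- The arm moves only by the shell command python3 -m inch 'ROWS' [FORCE]. ROWS is JSON, a list of rows, each a list of 3 entries, a list of its own where there are three numbers: the shift along the tool's x, y, z in mm, then the turn, a rotation vector about the tool's x, y, z in degrees, then the opening, from 0 (shut) to 1 (fully open). In form: [[[x, y, z], [wx, wy, wz], hand], ...]. A call has 1 to 12 rows; each row is the pose to reach, as a shift and turn from the pose commanded when the call began, along the tool's axes at that moment; what a row does not reach only later rows make up. A row lasts 1/12 s, in which the tool goes at most 41.7 mm and 7.16 degrees, less where a joint would pass 70% of its speed; a pose out of reach is approached as far as the arm can. A call with a gripper value outside its range is refused whole. The fingers move at their own pace and stop on an object; FORCE is the grip in N (left out, the last holds). Time passes only in rows, so rows that repeat a pose let the fingers close. It gives the time, the measured TCP pose, the force, the opening and the grip force at its end, in the units of the state.
- bot.get_state(): the state, without advancing time (a new reading comes with each control period).
- bot.get_image(name): name is "side" or "top"; returns (picture, depth): 384x512x3 uint8, blue, green, red; 384x512 float32, mm along the optical axis (not along the pixel's ray), 0 where there is no reading.
- bot.get_calibration(name): a dict with "fx", "fy", "cx", "cy" (pixels), "camera_from_world" (4x4, takes a point from world to camera coordinates). Camera axes: x right, y down, z forward; pixel columns grow to the right and rows downward; lengths in mm; the calibration is good to about 2 mm. A picture is of the moment at which its call begins. get_calibration takes no time and is no camera call.
- bot.finish_job(): hands the job in; it is judged then, once.
The state is a dict: "clock": time; "joint_pos": joint angles; "joint_vel": joint speeds; "joint_efforts": joint torques, N m; "ee_pos": TCP position; "ee_rot": TCP orientation; "force": force on the tool from outside, world axes, zero at the start; "moment": the same for the moment, N m; "opening": opening from 0.0 (shut) to 1.0 (fully open); "gripper_force": force on a finger pad.
Only numpy, scipy, OpenCV 4.12 (cv2) and the standard library are available. Lean on these libraries where they do the work, as an engineer would, in place of code of your own. Each camera call takes 0.05 s, during which the arm holds its last target. There are 200 camera calls.

## Task

Pick up the loaded scoop by its wooden handle, slide its trough through the slot of the drying box without ever touching the cover plate until its nose gently meets the back wall of the tray inside, and tip it over sideways there so that both dowels roll out and lie flat in the tray. Then draw the scoop out again, still clear of the cover plate, and press it down into the spring clip on its board until its neck snaps in and it lies flat on the board, handle over the red patch; leave the other things on the bench where they are.

Things in the scene. Friction and masses are not known exactly. Their poses are not given: they have to be found in the camera images.
- scoop: loose scoop, 195 mm long, about 0.17 kg. Origin: underside, below the handle's centre; x runs along the scoop to the trough's nose, z up. It starts loaded, lying flat on the bench. Handle: wooden block, x -32 to 32 mm, 22 mm wide in y, z 0 to 38 mm. Neck: round steel rod 12 mm thick at z = 17 mm, x 32 to 87 mm. Keep it level and move it smoothly while loaded
- scoop_nose (a point): middle of the outer face of the trough's nose wall: x = 163, z = 12.5 mm in the scoop's frame, axes as the scoop's (half height of the loaded trough). Trough: x 87 to 163, 46 mm wide, 25 mm high with the dowels. Its floor is a V along x, sides rising 18 degrees from a bottom line at z = 6, no side walls: the dowels roll out over either side once it is rolled about x past 35 degrees (45 is sure)
- scoop_neck (a point): point on the neck's centre line that belongs in the clip: x = 60 mm, z = 17 mm in the scoop's frame
- dowel1_center (a point): centre of a loose round beech dowel, 18 mm thick, 33 mm long along its x, 12 to 18 g; starts in the trough at scoop x = 107.5 mm
- dowel2_center (a point): centre of the other such dowel; starts in the trough at scoop x = 142.5 mm
- dowel1: the same dowel as dowel1_center; its origin lies on its surface and turns with it
- dowel2: the same dowel as dowel2_center; its origin lies on its surface and turns with it
- dryer: fixed green drying box on the bench, 130 mm wide (y), 117 mm high, clear glass roof; a grey control pod, 85 mm high, behind it to x = 195 mm. Origin: on the bench under the middle of the cover plate's outer face; x points into the box, z up. Inner space x 4 to 136 mm. In it stands the steel tray (see tray_floor)
- tray_floor (a point): a point of the box (x = 70, z = 20 mm in the dryer's frame) at the height of the tray's floor. Tray: inside 88 mm long, 104 mm wide, walls up to z = 34, back wall up to z = 100 mm. Its back wall's inner face lies between dryer x = 97 and 122 mm, different each time and not reported: feel for it with the scoop's nose. It is stiff; keep below 20 N. Dowels lying in it have centres at z = 29 mm
- cover: fixed aluminium cover plate, 4 mm thick, the front of the drying box (x = 0 to 4 mm of the dryer's frame; same frame as the dryer). Its slot is 56 mm wide (y) and 36 mm high, centred on point slot
- slot (a point): centre of the slot in the outer face of the cover plate, 75 mm above the bench; axes as the dryer's: x points into the box, y along the slot, z up
- board: fixed plywood storage board for the scoop, 220 x 50 mm, 10 mm thick. Origin: on the bench below the centre of the red patch where the handle belongs; x runs along the board to where the trough's nose belongs (board from x = -45 to 175 mm), z up. The stowed scoop's frame is the board's frame raised 10 mm
- clip (a point): where the neck's centre line lies when snapped in: x = 60, z = 27 mm in the board's frame. Spring clip: two upright steel jaws, 14 mm long in x, lips 9 mm apart centred 6 mm above this point, flared above to a mouth about 20 mm wide, top 46 mm above the bench. The 12 mm neck, pressed straight down with about 5 to 15 N, spreads them and they close over it
- glue: yellow glue bottle, 60 mm across, 160 mm tall, standing; a bystander to leave alone. Origin at the centre of its underside
- jar: amber glass jar with steel cap, 68 mm across, 85 mm tall; a bystander to leave alone. Origin at the centre of its underside
- driver: screwdriver with a yellow handle lying on the bench, about 200 mm long along its x; a bystander to leave alone
- hammer: hammer lying on the bench, about 300 mm long along its x; a bystander to leave alone
- tape: roll of orange tape lying flat, 96 mm across, 30 mm tall; a bystander to leave alone. Origin at the centre of its underside
- chair_arm: curved wooden chair arm lying on the bench, about 250 mm long along its x, 34 mm high; a bystander to leave alone
- offcut: wooden offcut 70 x 45 x 28 mm; a bystander to leave alone. Origin at the centre of its underside

How it is judged:
By the outcome, as a careful person would: the job done as asked, in the order asked, and still so for the second after the job is handed in, with the robot touching nothing.
It also fails if it takes over 66 s, if anything falls off the work surface, if the arm or the gripper's body presses on something with over 40 N, if the wrist force passes 120 N, or if a joint passes its speed limit or range.

## Working session

There is one attempt and no reset: what is moved stays moved. The work goes in short steps, Python scripts to look and compute and a shell command to move; the robot and the scene stay as the last step left them, time stands still between calls to the robot, and variables do not carry over. Pictures are saved under pics/ and viewed, at most 11 in all, crops included, and the job is handed in when it is done.

```bash
mkdir -p pics; ls; python3 - <<'E'
from station import bot
import cv2,numpy as np
print(bot.get_state()); print(bot.grip_point_offset)
for n in("side","top"):
    im,d=bot.get_image(n); cv2.imwrite(f"pics/{n}0.png",im); np.savez(f"{n}0.npz",im=im,d=d)
    c=bot.get_calibration(n); print(n,c)
E
```

```text
pics
{'clock': 0.0, 'joint_pos': array([-1.29624416e+00,  2.17766851e-01,  1.61495010e+00,  1.68870462e-05,
        1.31131398e+00, -1.12149323e-01]), 'joint_vel': array([ 9.34044874e-05, -3.77329949e-04,  6.23363462e-04,  1.12283269e-03,
        3.74070538e-04, -1.55099138e-03]), 'joint_efforts': array([ 1.57161244e-04, -3.96845591e+01, -3.03855801e+01, -4.50352911e-05,
        9.59841505e-03,  1.05182103e-07]), 'ee_pos': array([ 235.53803144, -578.02358938,  229.9520781 ]), 'ee_rot': array([-3.08066696e+00, -6.03177676e-01,  2.84897180e-04]), 'force': array([0.66290861, 0.26972478, 0.09802181]), 'moment': array([ 0.02866794, -0.02066657, -0.03438222]), 'gripper_force': 0.0, 'opening': 1.0020663754699002}
-18.700000000000003
side {'fx': 487.1928017430918, 'fy': 487.1928017430918, 'cx': 255.46842466815272, 'cy': 192.28635444908892, 'camera_from_world': array([[-8.69882996e-01, -4.93252905e-01, -2.26846486e-03,
         4.79327545e+02],
       [-3.26541558e-01,  5.79311595e-01, -7.46839130e-01,
         2.36225984e+02],
       [ 3.69694718e-01, -6.48921912e-01, -6.65000878e-01,
         1.17789723e+03],
       [ 0.00000000e+00,  0.00000000e+00,  0.00000000e+00,
         1.00000000e+00]])}
top {'fx': 396.19350715862754, 'fy': 396.19350715862754, 'cx': 251.85658084816538, 'cy': 192.05074937099718, 'camera_from_world': array([[-1.46793834e-01, -9.89167028e-01, -4.01463283e-04,
         5.19778997e+01],
       [-9.68047639e-01,  1.43743081e-01, -2.05479185e-01,
         5.52688469e+02],
       [ 2.03310942e-01, -2.97744417e-02, -9.78661404e-01,
         1.07749058e+03],
       [ 0.00000000e+00,  0.00000000e+00,  0.00000000e+00,
         1.00000000e+00]])}
```

View pics/top0.png

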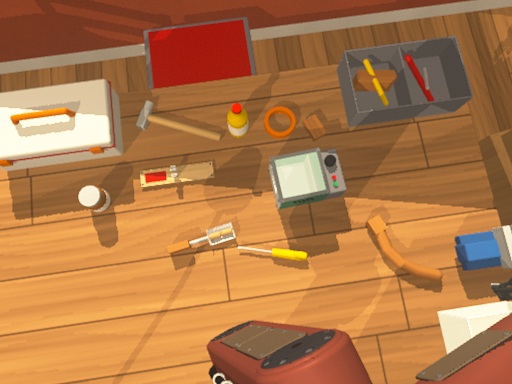

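View pics/side0.png

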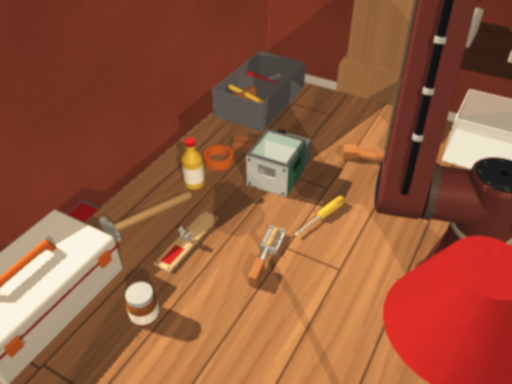

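The top view shows the scoop (handle near px 178,248; trough 221,235), board with patch (156,176) and clip (173,172), and dryer (305,180) with its cover facing left. The side view shows the slot at about (268,171).

```bash
cat > h.py <<'E'
from station import bot
import cv2,numpy as np
from scipy.spatial.transform import Rotation as R
def cal(n):
    c=bot.get_calibration(n); return c,np.array(c["camera_from_world"])
def cloud(n,d):
    c,T=cal(n); v,u=np.mgrid[:384,:512]
    P=np.stack([(u-c["cx"])/c["fx"]*d,(v-c["cy"])/c["fy"]*d,d],-1)
    return (P-T[:3,3])@T[:3,:3]
def ray(n,uv,z):
    c,T=cal(n); uv=np.atleast_2d(uv).astype(float)
    D=np.c_[(uv[:,0]-c["cx"])/c["fx"],(uv[:,1]-c["cy"])/c["fy"],np.ones(len(uv))]@T[:3,:3]
    C=-T[:3,3]@T[:3,:3]; return C+D*((z-C[2])/D[:,2])[:,None]
def proj(n,p):
    c,T=cal(n); q=np.atleast_2d(p)@T[:3,:3].T+T[:3,3]
    return np.c_[q[:,0]/q[:,2]*c["fx"]+c["cx"],q[:,1]/q[:,2]*c["fy"]+c["cy"]]
def rect(pts):
    r=cv2.minAreaRect(pts[:,:2].astype(np.float32)); return r
E
python3 - <<'E'
from h import *
for n in("side","top"):
    f=np.load(n+"0.npz"); im,d=f["im"],f["d"]; W=cloud(n,d)
    hsv=cv2.cvtColor(im,cv2.COLOR_BGR2HSV)
    x0,y0,x1,y1=(160,215,245,260) if n=="top" else (240,220,295,290)
    S=np.zeros(d.shape,bool); S[y0:y1,x0:x1]=1
    ben=W[y0:y1,x0:x1,2]; print(n,"bench z",np.median(ben))
    for lo,hi in((30,45),(10,30)):
        m=S&(W[...,2]>lo)&(W[...,2]<hi); p=W[m]; print(lo,hi,m.sum(),np.median(p,0),rect(p))
    # red patch
    x0,y0,x1,y1=(135,155,222,190) if n=="top" else (150,205,220,275)
    S=np.zeros(d.shape,bool); S[y0:y1,x0:x1]=1
    m=S&((hsv[...,0]<6)|(hsv[...,0]>174))&(hsv[...,1]>200)&(hsv[...,2]>90); print("red",m.sum(),W[m].mean(0),rect(W[m]))
    m=S&(W[...,2]>5)&(W[...,2]<15);print("board",m.sum(),np.median(W[m],0),rect(W[m]))
    m=S&(W[...,2]>25)&(W[...,2]<60);print("clip",m.sum(),W[m].mean(0))
    x0,y0,x1,y1=(260,140,355,215) if n=="top" else (235,120,320,200)
    S=np.zeros(d.shape,bool); S[y0:y1,x0:x1]=1
    m=S&(W[...,2]>105)&(W[...,2]<130);print("dry",m.sum(),np.median(W[m],0),rect(W[m]))
    m=S&(W[...,2]>75)&(W[...,2]<95);print("z75-95",m.sum(),np.median(W[m],0),rect(W[m]))
a=cv2.resize(np.load("top0.npz")["im"][140:265,130:360],None,fx=3.4,fy=3.4,interpolation=cv2.INTER_CUBIC)
cv2.imwrite("pics/tc.png",a)
b=cv2.resize(np.load("side0.npz")["im"][120:290,145:350],None,fx=3.5,fy=3.5,interpolation=cv2.INTER_CUBIC)
cv2.imwrite("pics/sc.png",b)
E
```

```text
side bench z -0.6158367881083529
30 45 200 [434.12547804 203.64265353  35.9288392 ] ((435.2313537597656, 201.4068145751953), (22.025442123413086, 66.72306823730469), 8.356389999389648)
10 30 446 [447.91430347 100.15114904  18.66324263] ((445.43768310546875, 135.69764709472656), (46.510215759277344, 200.69725036621094), 10.096311569213867)
red 135 [656.37302923 249.5324791    8.88141091] ((656.403564453125, 247.58261108398438), (56.50637435913086, 22.128549575805664), 86.37407684326172)
board 1172 [653.82056424 196.90619192   8.65316995] ((711.1043090820312, 185.48887634277344), (222.7350311279297, 167.83924865722656), 89.67749786376953)
clip 74 [675.5494688  184.63006374  35.20341176]
dry 1451 [ 570.52705734 -156.65796513  114.63229684] ((573.7509155273438, -164.40521240234375), (132.742919921875, 147.643310546875), 4.066797733306885)
z75-95 319 [ 524.3911487  -122.5075142    84.49106941] ((575.6441040039062, -191.41934204101562), (133.92626953125, 197.60032653808594), 3.8288750648498535)
top bench z -0.42471913914732967
30 45 178 [433.04220797 201.66358853  36.66808248] ((433.076751
[... 199 characters left out ...]
78.31576538085938), 84.8682861328125)
red 164 [652.52786852 247.91547752  16.48317017] ((509.45849609375, 126.30999755859375), (441.431396484375, 55.774169921875), 40.53721618652344)
board 1098 [651.1311143  183.05808386   8.81029666] ((657.5709838867188, 190.03329467773438), (68.37883758544922, 228.27099609375), 1.5345221757888794)
clip 50 [655.45507013 191.02505652  37.10446774]
dry 2400 [ 569.56320583 -163.57084981  115.25654805] ((571.3699951171875, -163.96023559570312), (131.35179138183594, 141.0115966796875), 3.1556828022003174)
z75-95 702 [ 558.55701943 -261.37343843   83.91415875] ((571.7202758789062, -191.36434936523438), (131.49021911621094, 195.73184204101562), 3.3017935752868652)
```

View pics/tc.png

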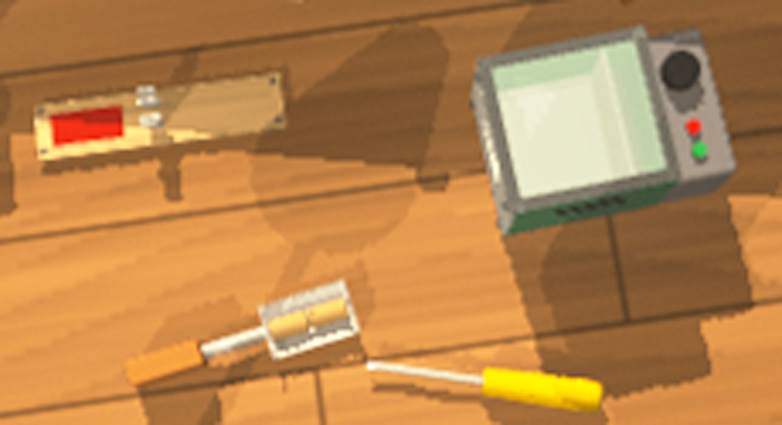

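View pics/sc.png

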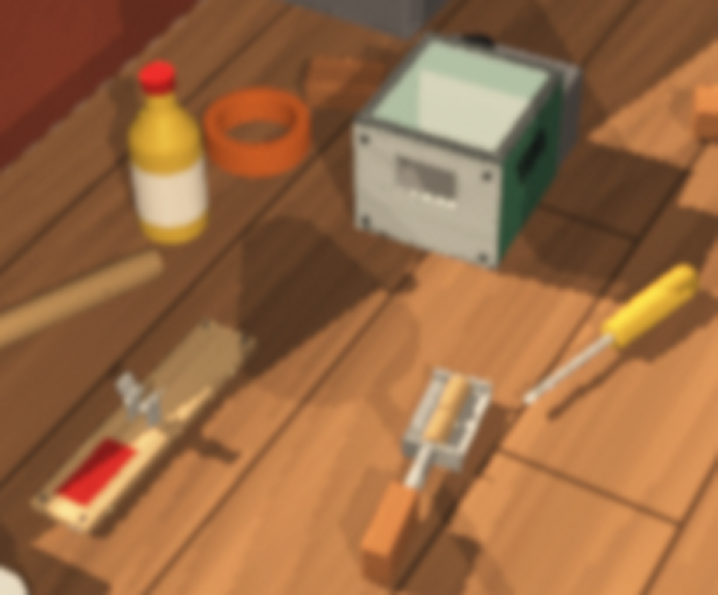

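The crops confirm board, clip, scoop (dowels loaded, nose pointing to the dryer) and the slot at about px (268,171) in side view. Next I refine the board, cover plane, slot and scoop axis.

```bash
python3 - <<'E'
from h import *
def comp(m,pt=None):
    m=cv2.morphologyEx(m.astype(np.uint8),cv2.MORPH_OPEN,np.ones((3,3)))
    n,l,s,c=cv2.connectedComponentsWithStats(m); k=1+np.argmax(s[1:,4]); return l==k
for n in("side","top"):
    f=np.load(n+"0.npz"); im,d=f["im"],f["d"]; W=cloud(n,d); hsv=cv2.cvtColor(im,cv2.COLOR_BGR2HSV)
    x0,y0,x1,y1=(135,155,222,190) if n=="top" else (150,205,220,275)
    S=np.zeros(d.shape,bool); S[y0:y1,x0:x1]=1
    m=comp(S&(W[...,2]>5)&(W[...,2]<14)); p=W[m]; print(n,"board",rect(p))
    red=comp(S&((hsv[...,0]<6)|(hsv[...,0]>174))&(hsv[...,1]>200)&(hsv[...,2]>90)); v,u=np.nonzero(red)
    print(" red",rect(ray(n,np.c_[u,v],10)))
    m=S&(W[...,2]>28)&(W[...,2]<60);v,u=np.nonzero(m);p=W[m]
    print(" clip",rect(p),p[:,2].max())
    # trough
    x0,y0,x1,y1=(160,215,245,260) if n=="top" else (240,220,295,290)
    S=np.zeros(d.shape,bool); S[y0:y1,x0:x1]=1
    p=W[S&(W[...,2]>4)&(W[...,1]<140)&(W[...,1]>20)&(abs(W[...,0]-447)<60)]; print(" trough",rect(p))
    p=W[comp(S&(W[...,2]>33)&(W[...,2]<43))]; print(" handle",rect(p))
    # roof outline
    x0,y0,x1,y1=(260,140,355,215) if n=="top" else (235,120,320,200)
    S=np.zeros(d.shape,bool); S[y0:y1,x0:x1]=1
    p=W[comp(S&(W[...,2]>108)&(W[...,2]<125))]; print(" roof",rect(p))
# cover plane in side
f=np.load("side0.npz"); im,d=f["im"],f["d"]; W=cloud("side",d)
m=(np.abs(W[...,1]+96)<14)&(W[...,2]>8)&(W[...,2]<108)&(W[...,0]>505)&(W[...,0]<630)
m[:120]=0;m[200:]=0
p=W[m]
for _ in range(4):
    A=np.c_[p[:,0],p[:,2],np.ones(len(p))]; k,_,_,_=np.linalg.lstsq(A,p[:,1],rcond=None); r=p[:,1]-A@k; p=p[abs(r)<max(2,2*r.std())]
print("plane y=ax+bz+c",k,"yawdeg",np.degrees(np.arctan(k[0])),len(p),r.std())
print("cover extents",np.percentile(p,[0.5,99.5],axis=0))
c,T=cal("side"); C=-T[:3,3]@T[:3,:3]
v,u=np.mgrid[150:190,245:290]; D=np.stack([(u-c["cx"])/c["fx"],(v-c["cy"])/c["fy"],np.ones(u.shape)],-1)@T[:3,:3]
# y0+tDy = a(x0+tDx)+b(z0+tDz)+c
t=(k[0]*C[0]+k[1]*C[2]+k[2]-C[1])/(D[...,1]-k[0]*D[...,0]-k[1]*D[...,2])
Q=C+D*t[...,None]; deep=(d[150:190,245:290]-t)>6
deep&=(abs(Q[...,2]-75)<28)&(abs(Q[...,0]-566)<40)
q=Q[comp(deep)]; print("hole",len(q),q.min(0),q.max(0),q.mean(0), cv2.minAreaRect(q[:,[0,2]].astype(np.float32)))
E
```

```text
side board ((655.1792602539062, 185.63693237304688), (222.57666015625, 55.473724365234375), 89.09160614013672)
 red ((655.369384765625, 249.32325744628906), (54.65502166748047, 19.67803955078125), 87.48199462890625)
 clip ((718.900634765625, 177.01577758789062), (20.032861709594727, 170.21353149414062), 78.57887268066406) 47.009476675316854
 trough ((454.7933349609375, 78.42577362060547), (71.33125305175781, 135.81622314453125), 29.26467514038086)
 handle ((435.3595275878906, 200.1834259033203), (21.836732864379883, 64.15476989746094), 7.74395751953125)
 roof ((573.7826538085938, -164.67645263671875), (132.5950164794922, 146.61569213867188), 4.306379795074463)
top board ((652.0294189453125, 186.8348846435547), (220.3876495361328, 51.190643310546875), 89.13360595703125)
 red ((654.561767578125, 248.91197204589844), (58.694244384765625, 25.174240112304688), 88.92278289794922)
 clip ((652.619873046875, 191.8580322265625), (18.362884521484375, 33.568851470947266), 85.1588363647461) 49.45356352477254
 trough ((456.61712646484375, 77.4910888671875), (119.63198852539062, 97.76736450195312), 86.0143814086914)
 handle ((432.7655334472656, 201.7732391357422), (21.832921981811523, 62.25703811645508), 8.013856887817383)
 roof ((571.3283081054688, -163.95291137695312), (131.36434936523438, 140.8131561279297), 3.0542006492614746)
plane y=ax+bz+c [ 5.76874210e-02 -5.05967461e-03 -1.28520365e+02] yawdeg 3.301586615549152 815 1.874506813360158
cover extents [[ 505.28818998 -102.93382102    9.0624792 ]
 [ 628.82251237  -89.48686755  107.46606088]]
hole 152 [544.80499908 -97.50344281  57.97427811] [596.05434356 -94.45307108  91.53962212] [570.14465128 -96.01037474  75.14013355] ((570.4166870117188, 74.9232406616211), (51.90964126586914, 33.04194259643555), 1.4938122034072876)
```

```bash
cat >> h.py <<'E'
def Rt(yaw,roll=0): # scoop yaw/roll deg -> tool rotation (tool = scoop turned 180 about y)
    return R.from_euler("ZX",[yaw,roll],degrees=True)*R.from_euler("y",180,degrees=True)
def calc(p,yaw,roll=0):
    s=bot.get_state(); r=R.from_rotvec(s["ee_rot"])
    print("t",round(s["clock"],2),"tcp",s["ee_pos"].round(1),"f",s["force"].round(1),"m",s["moment"].round(2),"open",round(s["opening"],3),"grip",round(s["gripper_force"],1))
    print(" shift",r.inv().apply(np.array(p)-s["ee_pos"]).round(1),"turn",np.degrees((r.inv()*Rt(yaw,roll)).as_rotvec()).round(1))
E
python3 -c "
from h import *
calc([431.9,215.9,110],-81.7)"
```

```text
t 0.1 tcp [ 235.6 -578.1  230.1] f [-1.4  0.4 -0.9] m [ 0.06 -0.01  0.04] open 0.998 grip 0.0
 shift [ 481.3 -661.   121.6] turn [ -0.1  -0.1 -76.1]
```

```bash
python3 -m inch '[[[481,-661,60],[0,0,-76],1],[[481,-661,60],[0,0,-76],1],[[481,-661,60],[0,0,-76],1],[[481,-661,60],[0,0,-76],1],[[481,-661,60],[0,0,-76],1],[[481,-661,60],[0,0,-76],1],[[481,-661,60],[0,0,-76],1],[[481,-661,60],[0,0,-76],1],[[481,-661,60],[0,0,-76],1],[[481,-661,60],[0,0,-76],1],[[481,-661,60],[0,0,-76],1],[[481,-661,60],[0,0,-76],1]]'; python3 -c "
from h import *
calc([431.9,215.9,90],-81.7)"
```

```text
clock: 1.1
ee_pos: [355.1, -92.7, 194.4]
ee_rot: [2.055, 2.375, 0.0]
force: [1.1, 0.1, 0.3]
opening: 0.998
gripper_force: 0.0
t 1.1 tcp [355.1 -92.7 194.4] f [1.1 0.1 0.3] m [-0.01 -0.03 -0.02] open 0.998 grip 0.0
 shift [294.4 120.4 104.4] turn [ 0.  0. -0.]
```

```bash
python3 -m inch '[[[294,120,60],[0,0,0],1],[[294,120,60],[0,0,0],1],[[294,120,60],[0,0,0],1],[[294,120,60],[0,0,0],1],[[294,120,60],[0,0,0],1],[[294,120,60],[0,0,0],1],[[294,120,60],[0,0,0],1],[[294,120,60],[0,0,0],1],[[294,120,90],[0,0,0],1],[[294,120,100],[0,0,0],1],[[294,120,104],[0,0,0],1],[[294,120,104],[0,0,0],1]]'; python3 -c "
from h import *
calc([431.9,215.9,7],-81.7)"
```

```text
clock: 2.1
ee_pos: [430.4, 212.1, 88.9]
ee_rot: [-2.057, -2.371, 0.007]
force: [-0.8, -0.8, 0.4]
opening: 0.998
gripper_force: 0.0
t 2.1 tcp [430.4 212.1  88.9] f [-0.8 -0.8  0.4] m [-0.    0.02  0.08] open 0.998 grip 0.0
 shift [ 3.6  2.4 81.9] turn [-0.3  0.1 -0.2]
```

```bash
python3 -m inch '[[[1,1,20],[0,0,0],1],[[1,1,45],[0,0,0],1],[[1,1,65],[0,0,0],1],[[1,1,76],[0,0,0],1],[[1,1,80],[0,0,0],1],[[1,1,80],[0,0,0],1],[[1,1,80],[0,0,0],1]]'; python3 -c "
from h import *
calc([431.9,215.9,7],-81.7)"
```

```text
clock: 2.68
ee_pos: [434.4, 214.4, 11.8]
ee_rot: [2.058, 2.372, 0.002]
force: [-0.4, -0.6, -0.4]
opening: 0.996
gripper_force: 0.0
t 2.68 tcp [434.4 214.4  11.8] f [-0.4 -0.6 -0.4] m [ 0.03  0.02 -0.01] open 0.996 grip 0.0
 shift [ 1.8 -2.3  4.8] turn [ 0.1 -0.  -0.2]
```

```bash
python3 -m inch '[[[1.5,-2.2,5],[0,0,0],1],[[1.5,-2.2,5],[0,0,0],1],[[1.5,-2.2,5],[0,0,0],0.5],[[1.5,-2.2,5],[0,0,0],0],[[1.5,-2.2,5],[0,0,0],0],[[1.5,-2.2,5],[0,0,0],0],[[1.5,-2.2,5],[0,0,0],0],[[1.5,-2.2,5],[0,0,0],0],[[1.5,-2.2,5],[0,0,0],0],[[1.5,-2.2,5],[0,0,0],0]]' 90; python3 -c "
from h import *
calc([431.9,215.9,7],-81.7)"
```

```text
clock: 3.52
ee_pos: [431.6, 215.9, 6.1]
ee_rot: [2.057, 2.373, 0.002]
force: [0.5, 0.2, 1.8]
opening: 0.247
gripper_force: 88.1
t 3.52 tcp [431.6 215.9   6.1] f [0.5 0.2 1.8] m [ 0.08 -0.08  0.11] open 0.247 grip 88.1
 shift [-0.   0.3 -0.9] turn [ 0.1 -0.  -0.1]
```

```bash
python3 -m inch '[[[0,0,-1],[0,0,0],0],[[0,0,-4],[0,0,0],0],[[0,0,-9],[0,0,0],0],[[0,0,-16],[0,0,0],0],[[0,0,-24],[0,0,0],0],[[0,0,-33],[0,0,0],0],[[0,0,-42],[0,0,0],0],[[0,0,-50],[0,0,0],0],[[0,0,-57],[0,0,0],0],[[0,0,-61],[0,0,0],0],[[0,0,-63],[0,0,0],0],[[0,0,-63],[0,0,0],0]]' ; python3 -c "
from h import *
calc([556.2,122.6,69],-86.7)"
```

```text
clock: 4.52
ee_pos: [431.3, 215.8, 69.3]
ee_rot: [2.057, 2.373, 0.002]
force: [-0.1, 0.9, -3.4]
opening: 0.244
gripper_force: 87.5
t 4.52 tcp [431.3 215.8  69.3] f [-0.1  0.9 -3.4] m [ 0.17  0.03 -0.  ] open 0.244 grip 87.5
 shift [-109.9  110.4    0.4] turn [ 0.1 -0.   4.9]
```

```bash
python3 -m inch '[[[-2,2,0],[0,0,0.1],0],[[-9,9,0],[0,0,0.4],0],[[-20,20,0],[0,0,0.9],0],[[-34,34,0],[0,0,1.5],0],[[-49,49,0],[0,0,2.2],0],[[-64,64,0],[0,0,2.9],0],[[-79,79,0],[0,0,3.5],0],[[-92,92,0],[0,0,4.1],0],[[-102,102,0],[0,0,4.6],0],[[-107,108,0],[0,0,4.8],0],[[-110,110,0],[0,0,4.9],0],[[-110,110,0],[0,0,4.9],0]]' ; python3 - <<'E'
from h import *
calc([556.2,122.6,69],-86.7)
for n in("side","top"):
    im,d=bot.get_image(n); np.savez(n+"1.npz",im=im,d=d); W=cloud(n,d)
    u0,v0=proj(n,[562,30,75])[0].astype(int); print(n,u0,v0)
    im2=im[max(v0-60,0):v0+60,u0-90:u0+90]; cv2.imwrite(f"pics/{n}1.png",cv2.resize(im2,None,fx=4,fy=4,interpolation=cv2.INTER_CUBIC))
    m=(W[...,1]>-65)&(W[...,1]<32)&(W[...,2]>52)&(W[...,2]<105)&(abs(W[...,0]-562)<45)
    p=W[m]; print("trough",m.sum(),rect(p),p.min(0),p.max(0),np.percentile(p[:,2],[5,50,95]))
E
python3 - <<'E'
import cv2,numpy as np
a=[cv2.imread(f"pics/{n}1.png") for n in("side","top")]
h=min(i.shape[0] for i in a);cv2.imwrite("pics/p1.png",cv2.resize(np.vstack([i[:480] for i in a]),None,fx=.62,fy=.62))
E
```

```text
clock: 5.52
ee_pos: [555.5, 121.9, 68.3]
ee_rot: [-2.158, -2.283, 0.001]
force: [-0.7, 0.2, -2.7]
opening: 0.245
gripper_force: 87.6
t 5.52 tcp [555.5 121.9  68.3] f [-0.7  0.2 -2.7] m [0.18 0.02 0.02] open 0.245 grip 87.6
 shift [ 0.7  0.7 -0.7] turn [-0.  -0.  -0.1]
side 246 197
trough 344 ((566.5125732421875, -13.921073913574219), (49.285884857177734, 91.85742950439453), 4.396209239959717) [539.40136373 -58.39502541  60.43628943] [592.04159569  31.79625344  88.3262468 ] [68.41690191 75.58483326 85.2038225 ]
top 230 191
trough 459 ((562.3544921875, -11.098121643066406), (46.91242599487305, 86.8458251953125), 4.380054473876953) [536.62194191 -55.43319034  64.11076072] [587.63451164  31.91562409  88.46994315] [68.1536634  74.88590782 86.15109875]
```

View pics/p1.png

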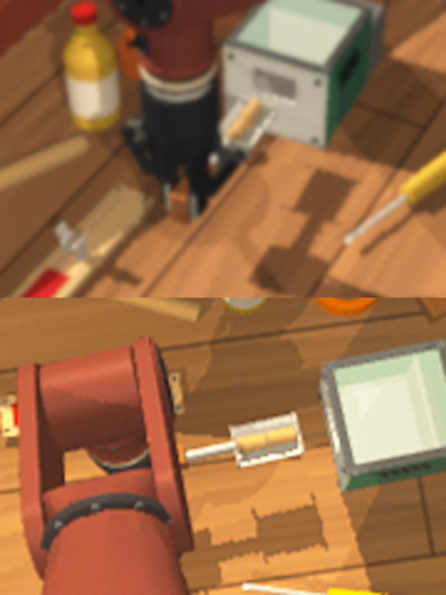

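The picture shows the scoop held level before the slot with both dowels still in the trough. I'll check pitch from the saved depth.

```bash
python3 - <<'E'
from h import *
for n in("side","top"):
    f=np.load(n+"1.npz"); im,W=f["im"],cloud(n,f["d"]); hsv=cv2.cvtColor(im,cv2.COLOR_BGR2HSV)
    m=(abs(W[...,0]-564)<16)&(W[...,1]>-52)&(W[...,1]<15)&(W[...,2]>72)&(W[...,2]<100)&(hsv[...,1]>90)
    p=W[m]; print(n,m.sum())
    for a in range(-52,15,11):
        q=p[(p[:,1]>=a)&(p[:,1]<a+11)]
        if len(q)>3: print(a,len(q),np.percentile(q[:,2],85).round(1),np.median(q[:,0]).round(1))
E
```

```text
side 110
-52 15 85.0 564.8
-41 20 86.4 564.7
-30 22 84.9 563.5
-19 17 84.8 562.2
-8 20 84.1 561.6
3 14 85.2 560.2
top 143
-52 21 86.2 563.4
-41 25 86.0 562.7
-30 25 85.6 563.0
-19 19 87.0 563.1
-8 23 85.8 561.9
3 27 85.5 559.9
```

```bash
python3 -m inch '[[[-1,0.3,-0.5],[0,0,0.1],0],[[-5,0.3,-0.8],[0,0,0.2],0],[[-12,0.3,-0.8],[0,0,0.3],0],[[-21,0.3,-0.8],[0,0,0.3],0],[[-32,0.3,-0.8],[0,0,0.3],0],[[-43,0.3,-0.8],[0,0,0.3],0],[[-54,0.3,-0.8],[0,0,0.3],0],[[-64,0.3,-0.8],[0,0,0.3],0],[[-72,0.3,-0.8],[0,0,0.3],0],[[-77,0.3,-0.8],[0,0,0.3],0],[[-79,0.3,-0.8],[0,0,0.3],0],[[-79,0.3,-0.8],[0,0,0.3],0]]' ; python3 - <<'E'
from h import *
# target: TCP with nose at dryer x=90
calc(np.array([568.8,-95,69])+(90-178.1)*np.array([.0585,-.998,0]),-86.7)
for n in("side","top"):
    im,d=bot.get_image(n); np.savez(n+"2.npz",im=im,d=d)
im=np.load("top2.npz")["im"]; u,v=proj("top",[570,-60,75])[0].astype(int)
a=cv2.resize(im[v-45:v+45,u-60:u+100],None,fx=4,fy=4,interpolation=cv2.INTER_CUBIC)
im=np.load("side2.npz")["im"]; u,v=proj("side",[570,-60,75])[0].astype(int)
b=cv2.resize(im[v-60:v+50,u-80:u+80],None,fx=4,fy=4,interpolation=cv2.INTER_CUBIC)
cv2.imwrite("pics/p2.png",cv2.resize(np.vstack([a,b]),None,fx=.74,fy=.74))
E
```

```text
clock: 6.62
ee_pos: [560.3, 43.0, 69.5]
ee_rot: [-2.164, -2.277, -0.0]
force: [0.5, -0.2, -2.2]
opening: 0.241
gripper_force: 87.7
t 6.62 tcp [560.3  43.   69.5] f [ 0.5 -0.2 -2.2] m [ 0.21  0.02 -0.05] open 0.241 grip 87.7
 shift [-50.1   0.8   0.5] turn [ 0.  -0.  -0.4]
```

View pics/p2.png

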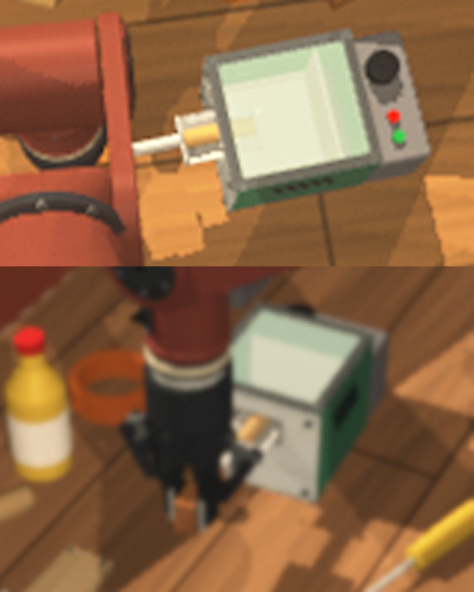

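The trough is half through the slot and roughly centred, no contact force. Continue, then creep.

```bash
python3 -m inch '[[[-1,0.1,0],[0,0,0],0],[[-4,0.2,0],[0,0,0],0],[[-9,0.3,0],[0,0,0],0],[[-15,0.3,0],[0,0,0],0],[[-22,0.3,0],[0,0,0],0],[[-29,0.3,0],[0,0,0],0],[[-36,0.3,0],[0,0,0],0],[[-42,0.3,0],[0,0,0],0],[[-46,0.3,0],[0,0,0],0],[[-48,0.3,0],[0,0,0],0],[[-48,0.3,0],[0,0,0],0],[[-48,0.3,0],[0,0,0],0]]' 
cat > chk.py <<'E'
from h import *
import sys
s=bot.get_state(); f=s["force"]
print("t",round(s["clock"],2),"tcp",s["ee_pos"].round(2),"f",f.round(2),"m",s["moment"].round(2),"nose x",round(float((s["ee_pos"]-[568.8,-95,0])@[.0585,-.998,0]+178.1),1))
sys.exit(f[1]>float(sys.argv[1]))
E
python3 chk.py 4; python3 -m inch '[[[-0.7,0,0],[0,0,0],0],[[-1.4,0,0],[0,0,0],0],[[-2,0,0],[0,0,0],0],[[-2,0,0],[0,0,0],0]]' >/dev/null; python3 chk.py 3
```

```text
clock: 7.72
ee_pos: [563.0, -4.4, 69.5]
ee_rot: [-2.164, -2.278, -0.0]
force: [0.1, 0.1, -2.0]
opening: 0.244
gripper_force: 87.6
t 7.72 tcp [562.96  -4.44  69.49] f [ 0.1   0.05 -1.96] m [0.22 0.05 0.05] nose x 87.4
t 8.05 tcp [563.1  -6.3  69.5] f [-0.58 -0.16 -3.63] m [0.22 0.05 0.03] nose x 89.2False
False
```

```bash
python3 -m inch '[[[-1,0,0],[0,0,0],0],[[-2,0,0],[0,0,0],0],[[-3,0,0],[0,0,0],0],[[-4,0,0],[0,0,0],0],[[-4,0,0],[0,0,0],0]]' >/dev/null; python3 chk.py 3 &&
python3 -m inch '[[[-1,0,0],[0,0,0],0],[[-2,0,0],[0,0,0],0],[[-2,0,0],[0,0,0],0]]' >/dev/null; python3 chk.py 3 &&
python3 -m inch '[[[-1,0,0],[0,0,0],0],[[-2,0,0],[0,0,0],0],[[-2,0,0],[0,0,0],0]]' >/dev/null; python3 chk.py 3 &&
python3 -m inch '[[[-1,0,0],[0,0,0],0],[[-2,0,0],[0,0,0],0],[[-2,0,0],[0,0,0],0]]' >/dev/null; python3 chk.py 3 &&
python3 -m inch '[[[-1,0,0],[0,0,0],0],[[-2,0,0],[0,0,0],0],[[-2,0,0],[0,0,0],0]]' >/dev/null; python3 chk.py 3 &&
python3 -m inch '[[[-1,0,0],[0,0,0],0],[[-2,0,0],[0,0,0],0],[[-2,0,0],[0,0,0],0]]' >/dev/null; python3 chk.py 3
```

```text
t 8.47 tcp [563.38 -10.64  69.54] f [ 0.06  0.37 -2.38] m [ 0.16  0.04 -0.05] nose x 93.6
t 8.47 tcp [563.38 -10.64  69.54] f [ 0.06  0.37 -2.38] m [ 0.16  0.04 -0.05] nose x 93.6
t 8.47 tcp [563.38 -10.64  69.54] f [ 0.06  0.37 -2.38] m [ 0.16  0.04 -0.05] nose x 93.6
t 8.47 tcp [563.38 -10.64  69.54] f [ 0.06  0.37 -2.38] m [ 0.16  0.04 -0.05] nose x 93.6
t 8.47 tcp [563.38 -10.64  69.54] f [ 0.06  0.37 -2.38] m [ 0.16  0.04 -0.05] nose x 93.6
t 8.47 tcp [563.38 -10.64  69.54] f [ 0.06  0.37 -2.38] m [ 0.16  0.04 -0.05] nose x 93.6False
False
False
False
False
False
```

```bash
sed -i 's/sys.exit(f/sys.exit(int(f/; s/argv\[1\]))/argv[1])))/' chk.py; set -e; tail -1 chk.py
python3 -m inch '[[[-1,0,0],[0,0,0],0],[[-2,0,0],[0,0,0],0],[[-2,0,0],[0,0,0],0]]' >/dev/null; python3 chk.py 3 
python3 -m inch '[[[-1,0,0],[0,0,0],0],[[-2,0,0],[0,0,0],0],[[-2,0,0],[0,0,0],0]]' >/dev/null; python3 chk.py 3 
python3 -m inch '[[[-1,0,0],[0,0,0],0],[[-2,0,0],[0,0,0],0],[[-2,0,0],[0,0,0],0]]' >/dev/null; python3 chk.py 3 
python3 -m inch '[[[-1,0,0],[0,0,0],0],[[-2,0,0],[0,0,0],0],[[-2,0,0],[0,0,0],0]]' >/dev/null; python3 chk.py 3 
python3 -m inch '[[[-1,0,0],[0,0,0],0],[[-2,0,0],[0,0,0],0],[[-2,0,0],[0,0,0],0]]' >/dev/null; python3 chk.py 3
python3 -m inch '[[[-1,0,0],[0,0,0],0],[[-2,0,0],[0,0,0],0],[[-2,0,0],[0,0,0],0]]' >/dev/null; python3 chk.py 3
python3 -m inch '[[[-1,0,0],[0,0,0],0],[[-2,0,0],[0,0,0],0],[[-2,0,0],[0,0,0],0]]' >/dev/null; python3 chk.py 3
```

```text
sys.exit(int(f[1]>float(sys.argv[1])))
t 8.72 tcp [563.45 -12.59  69.51] f [-0.52 -0.31 -2.7 ] m [0.16 0.03 0.02] nose x 95.5
t 8.97 tcp [563.54 -14.6   69.51] f [ 0.21  0.78 -2.23] m [ 0.16 -0.02  0.  ] nose x 97.5
t 9.22 tcp [563.66 -16.57  69.52] f [-1.03  0.69 -3.05] m [ 0.12 -0.02  0.06] nose x 99.5
t 9.47 tcp [563.75 -18.6   69.52] f [ 0.02  1.13 -2.91] m [ 0.19  0.01 -0.01] nose x 101.6
t 9.72 tcp [563.86 -20.61  69.53] f [ 0.87  0.75 -2.78] m [ 0.19  0.06 -0.  ] nose x 103.6
t 9.97 tcp [564.   -21.16  69.63] f [-0.22  4.34 -0.97] m [0.84 0.03 0.01] nose x 104.1
```

Touch at ~4 N. Back off 1 mm, lower 8 mm and shift inside the slot, then check joints before tipping.

```bash
python3 -m inch '[[[0.7,0,0],[0,0,0],0],[[1.3,0.5,0.5],[0,0,0],0],[[1.3,2,1.5],[0,0,0],0],[[1.3,4,3.5],[0,0,0],0],[[1.3,6,5.5],[0,0,0],0],[[1.3,7.5,7.2],[0,0,0],0],[[1.3,8,8],[0,0,0],0],[[1.3,8,8],[0,0,0],0]]'; python3 chk.py 3; python3 -c "
from h import *
print(bot.get_state()['joint_pos'].round(3))"
```

```text
clock: 10.63
ee_pos: [571.9, -20.7, 61.1]
ee_rot: [-2.163, -2.278, 0.0]
force: [-0.0, 1.6, -1.8]
opening: 0.243
gripper_force: 87.6
t 10.63 tcp [571.88 -20.67  61.12] f [-0.02  1.59 -1.82] m [ 0.39  0.11 -0.1 ] nose x 104.1
[-0.159  0.311  1.85   0.     0.981 -0.211]
```

```bash
python3 - <<'E'
from h import *
s=bot.get_state()
for n in("side","top"):
    im,d=bot.get_image(n); np.savez(n+"3.npz",im=im,d=d); W=cloud(n,d)
    m=(d>0)&(W[...,2]>125)&(W[...,0]>100)&(W[...,0]<720)&(W[...,1]>-200)&(W[...,1]<120); p=W[m]
    print(n,m.sum())
    for z in range(125,600,50):
        q=p[(p[:,2]>=z)&(p[:,2]<z+50)]
        if len(q)>5: print(z,len(q),"x",np.percentile(q[:,0],[2,98]).round(0),"y",np.percentile(q[:,1],[2,98]).round(0))
    hsv=cv2.cvtColor(im,cv2.COLOR_BGR2HSV)
    m=(hsv[...,0]>22)&(hsv[...,0]<32)&(hsv[...,1]>180)&(hsv[...,2]>120)&(W[...,2]>60)&(W[...,2]<170)
    if m.sum(): print("glue",m.sum(),W[m].mean(0),W[m].min(0),W[m].max(0))
b=np.load("side3.npz")["im"]; u,v=proj("side",[570,-20,200])[0].astype(int); print(u,v)
cv2.imwrite("pics/p3.png",cv2.resize(np.hstack([b[:320,120:420],np.load("top3.npz")["im"][:320,120:420]]),None,fx=1.33,fy=1.33,interpolation=cv2.INTER_CUBIC))
E
```

```text
side 10015
125 530 x [509. 631.] y [-29.   0.]
175 351 x [534. 599.] y [-29.  19.]
225 494 x [536. 600.] y [-30.  17.]
275 427 x [538. 600.] y [-30.  15.]
325 479 x [510. 615.] y [27. 46.]
375 1214 x [409. 604.] y [-62.  56.]
425 1298 x [384. 543.] y [-55.  58.]
475 1219 x [328. 469.] y [ 3. 65.]
525 1361 x [274. 414.] y [23. 77.]
575 1671 x [237. 361.] y [38. 87.]
top 17629
175 21 x [537. 563.] y [-53.  18.]
225 159 x [534. 562.] y [-52.  16.]
275 89 x [534. 551.] y [-41.   9.]
325 170 x [527. 566.] y [-48.  29.]
375 1741 x [525. 604.] y [-74.  34.]
425 1051 x [419. 553.] y [-64.  55.]
475 1499 x [401. 477.] y [-52.  52.]
525 1815 x [349. 422.] y [-33.  62.]
575 2928 x [292. 369.] y [-30.  75.]
glue 78 [765.46495135 -34.36283595 112.12340043] [ 745.7676593  -423.78998332   90.44132735] [890.33408824   5.35167604 132.86134233]
252 149
```

View pics/p3.png

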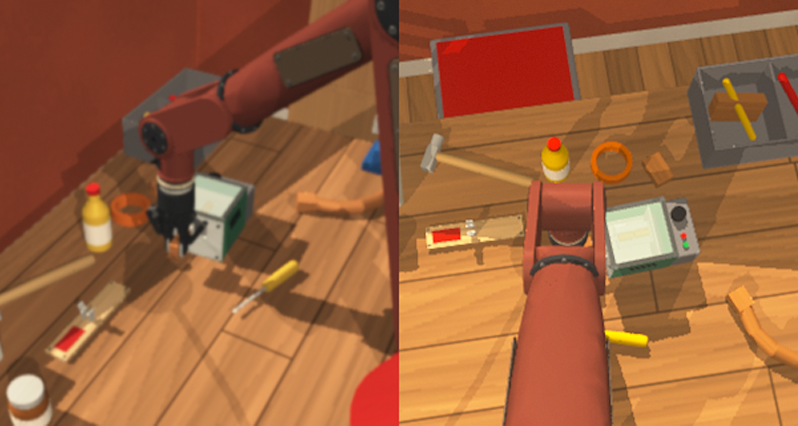

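Wrist is ~330 mm above the TCP, so tilt will be away from the robot (j5 near its limit the other way); tool passes ~35 mm over the bottle cap at 45°. Shift to the other side, and tip in two stages.

```bash
python3 -m inch '[[[0.5,-1,0],[0,0,0],0],[[0.5,-4,0],[0,0,0],0],[[0.5,-8,0],[0,0,0],0],[[0.5,-12,0],[0,0,0],0],[[0.5,-15,0],[0,0,0],0],[[0.5,-16,0],[0,0,0],0],[[0.5,-16,0],[0,0,0],0]]'; python3 chk.py 4
python3 -m inch '[[[0,-0.4,0],[2,0,0],0],[[0,-1.1,-0.1],[6,0,0],0],[[0,-1.9,-0.2],[10,0,0],0],[[0,-2.8,-0.4],[15,0,0],0],[[0,-3.4,-0.5],[18,0,0],0],[[0,-3.7,-0.6],[20,0,0],0],[[0,-3.7,-0.6],[20,0,0],0]]'; python3 chk.py 4; python3 -c "
from h import *
print(bot.get_state()['joint_pos'].round(3)); calc([0,0,0],-86.9,-20)"
```

```text
clock: 11.32
ee_pos: [555.4, -21.1, 61.5]
ee_rot: [-2.163, -2.278, 0.0]
force: [0.9, -0.3, -2.0]
opening: 0.245
gripper_force: 87.7
t 11.32 tcp [555.37 -21.09  61.5 ] f [ 0.92 -0.26 -1.95] m [0.24 0.03 0.02] nose x 103.6
clock: 11.9
ee_pos: [553.8, -21.3, 61.5]
ee_rot: [-1.982, -2.088, 0.367]
force: [0.5, 0.9, -2.1]
opening: 0.249
gripper_force: 87.8
t 11.9 tcp [553.77 -21.26  61.49] f [ 0.46  0.89 -2.08] m [ 0.24 -0.29 -0.01] nose x 103.6
[-0.131  0.489  1.64  -0.064  1.355 -0.158]
t 11.9 tcp [553.8 -21.3  61.5] f [ 0.5  0.9 -2.1] m [ 0.24 -0.29 -0.01] open 0.249 grip 87.8
 shift [  50.1 -497.8  246. ] turn [ 0.1 -0.  -0.1]
```

```bash
python3 -m inch '[[[0,-0.4,0],[2,0,0],0],[[0,-1.1,-0.1],[6,0,0],0],[[0,-1.9,-0.2],[10,0,0],0],[[0,-2.6,-0.3],[14,0,0],0],[[0,-3.4,-0.5],[18,0,0],0],[[0,-4,-0.8],[22,0,0],0],[[0,-4.5,-1],[25,0,0],0],[[0,-4.5,-1],[25,0,0],0],[[0,-4.5,-1],[25,0,0],0],[[0,-4.5,-1],[25,0,0],0],[[0,-4.5,-1],[25,0,0],0],[[0,-4.5,-1],[25,0,0],0]]'; python3 chk.py 4; python3 - <<'E'
from h import *
calc([0,0,0],-86.9,-45)
for n in("side","top"):
    im,d=bot.get_image(n); np.savez(n+"4.npz",im=im,d=d)
im=np.load("top4.npz")["im"]; u,v=proj("top",[580,-120,75])[0].astype(int)
cv2.imwrite("pics/p4.png",cv2.resize(im[v-45:v+45,u-60:u+60],None,fx=6,fy=6,interpolation=cv2.INTER_CUBIC))
E
```

```text
clock: 12.9
ee_pos: [548.4, -21.5, 65.4]
ee_rot: [-1.722, -1.813, 0.749]
force: [0.2, 0.1, -2.0]
opening: 0.246
gripper_force: 88.1
t 12.9 tcp [548.39 -21.45  65.44] f [ 0.19  0.12 -2.01] m [ 0.17 -0.6   0.  ] nose x 103.5
t 12.9 tcp [548.4 -21.5  65.4] f [ 0.2  0.1 -2. ] m [ 0.17 -0.6   0.  ] open 0.246 grip 88.1
 shift [  49.8 -341.1  432. ] turn [ 0.1 -0.1 -0.1]
```

View pics/p4.png

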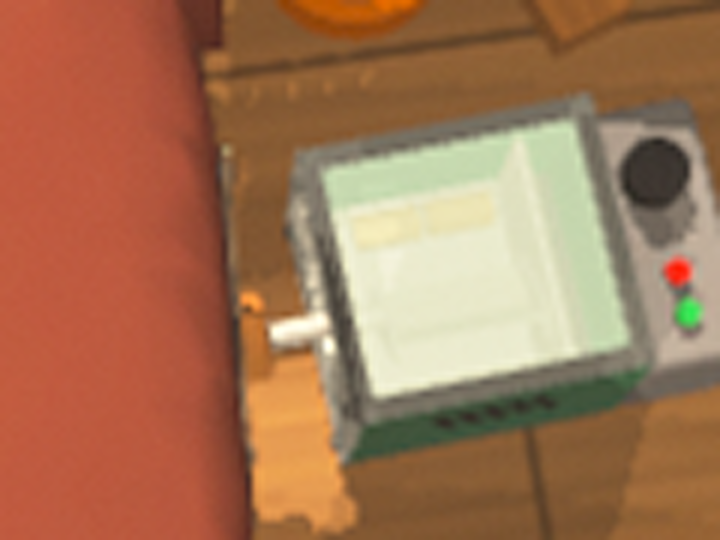

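Both dowels now lie in the tray (crop px 385,225 and 460,210). Rolling back level, about the neck.

```bash
python3 -m inch '[[[0,0.4,0],[-2,0,0],0],[[0,1.1,-0.1],[-6,0,0],0],[[0,1.9,-0.2],[-10,0,0],0],[[0,2.8,-0.4],[-15,0,0],0],[[0,3.7,-0.6],[-20,0,0],0],[[0,4.5,-1],[-25,0,0],0],[[0,5.3,-1.4],[-30,0,0],0],[[0,6.1,-1.9],[-35,0,0],0],[[0,6.7,-2.4],[-39,0,0],0],[[0,7.2,-2.7],[-42,0,0],0],[[0,7.5,-3],[-44,0,0],0],[[0,7.6,-3.1],[-45,0,0],0]]'; python3 - <<'E'
from h import *
# withdrawn-level pose: same depth, on slot axis, TCP z 69.5
t=bot.get_state()["ee_pos"]; x=(t-[568.8,-95,0])@[.0585,-.998,0]
calc(np.array([569,-95,69.3])+x*np.array([.0585,-.998,0]),-86.8)
E
```

```text
clock: 14.0
ee_pos: [554.2, -20.9, 61.8]
ee_rot: [-2.164, -2.278, -0.0]
force: [-0.3, 0.2, -2.4]
opening: 0.245
gripper_force: 87.8
t 14.0 tcp [554.2 -20.9  61.8] f [-0.3  0.2 -2.4] m [0.16 0.02 0.02] open 0.245 grip 87.8
 shift [ 0.  10.4 -7.5] turn [-0.  -0.  -0.3]
```

```bash
python3 -m inch '[[[0,1,-1],[0,0,0],0],[[0,3,-2.5],[0,0,0],0],[[0,6,-4.5],[0,0,0],0],[[0,8.5,-6.5],[0,0,0],0],[[0,9.7,-7.7],[0,0,0],0],[[0,10,-7.8],[0,0,0],0],[[0,10,-7.8],[0,0,0],0],[[0,10,-7.8],[0,0,0],0]]'; python3 chk.py 4
python3 -m inch '[[[3,0,0],[0,0,0],0],[[10,0,0],[0,0,0],0],[[20,0,0],[0,0,0],0],[[32,0,0],[0,0,0],0],[[46,0,0],[0,0,0],0],[[60,0,0],[0,0,0],0],[[75,0,0],[0,0,0],0],[[90,0,0],[0,0,0],0],[[105,0,0],[0,0,0],0],[[120,0,0],[0,0,0],0],[[135,0,0],[0,0,0],0],[[150,0,0],[0,0,0],0]]'; python3 chk.py 4
```

```text
clock: 14.67
ee_pos: [565.8, -20.4, 69.0]
ee_rot: [-2.163, -2.278, 0.001]
force: [-0.2, -0.4, -2.5]
opening: 0.245
gripper_force: 87.8
t 14.67 tcp [565.78 -20.45  69.01] f [-0.19 -0.39 -2.49] m [0.17 0.04 0.01] nose x 103.5
clock: 15.67
ee_pos: [557.6, 131.6, 69.2]
ee_rot: [-2.162, -2.279, -0.0]
force: [0.1, 0.1, -1.9]
opening: 0.244
gripper_force: 87.8
t 15.67 tcp [557.57 131.57  69.22] f [ 0.08  0.13 -1.93] m [ 0.14 -0.02 -0.02] nose x -48.7
```

```bash
python3 -c "
from h import *
calc([654.3,265.5,69],-91)"
```

```text
t 15.67 tcp [557.6 131.6  69.2] f [ 0.1  0.1 -1.9] m [ 0.14 -0.02 -0.02] open 0.244 grip 87.8
 shift [128.6 103.7   0.3] turn [ 0. -0.  4.]
```

```bash
python3 -m inch '[[[3,2,0],[0,0,0.1],0],[[10,8,0],[0,0,0.4],0],[[23,18,0],[0,0,0.8],0],[[40,32,0],[0,0,1.3],0],[[57,46,0],[0,0,1.8],0],[[75,60,0],[0,0,2.4],0],[[92,74,0],[0,0,2.9],0],[[107,86,0],[0,0,3.4],0],[[119,96,0],[0,0,3.7],0],[[126,102,0],[0,0,4],0],[[128.6,103.7,0],[0,0,4],0],[[128.6,103.7,0],[0,0,4],0]]'; python3 - <<'E'
from h import *
calc([654.3,265.5,40],-91)
for n in("side","top"):
    im,d=bot.get_image(n); np.savez(n+"5.npz",im=im,d=d); W=cloud(n,d)
    m=(W[...,2]>58)&(W[...,2]<95)&(abs(W[...,0]-653)<40)&(W[...,1]>80)&(W[...,1]<168)
    print(n,"trough",m.sum(),rect(W[m]) if m.sum()>5 else "")
    m=(W[...,2]>58)&(W[...,2]<95)&(abs(W[...,0]-653)<30)&(W[...,1]>180)&(W[...,1]<210)
    print(n,"neck",m.sum(),W[m].mean(0) if m.sum()>2 else "")
im=np.load("top5.npz")["im"]; u,v=proj("top",[653,186,40])[0].astype(int)
a=cv2.resize(im[v-35:v+35,u-60:u+60],None,fx=5,fy=5,interpolation=cv2.INTER_CUBIC)
im=np.load("side5.npz")["im"]; u,v=proj("side",[653,186,40])[0].astype(int)
b=cv2.resize(im[v-35:v+15,u-60:u+60],None,fx=5,fy=5,interpolation=cv2.INTER_CUBIC)
cv2.imwrite("pics/p5.png",np.vstack([a,b]))
# dowels in tray
im=np.load("top5.npz")["im"]; W=cloud("top",np.load("top5.npz")["d"]); u,v=proj("top",[573,-160,30])[0].astype(int)
cv2.imwrite("pics/p6.png",cv2.resize(im[v-35:v+35,u-45:u+45],None,fx=7,fy=7,interpolation=cv2.INTER_CUBIC)); print(u,v)
E
```

```text
clock: 16.67
ee_pos: [655.2, 263.4, 69.0]
ee_rot: [2.241, 2.202, -0.0]
force: [0.8, -0.1, -2.9]
opening: 0.246
gripper_force: 87.8
t 16.67 tcp [655.2 263.4  69. ] f [ 0.8 -0.1 -2.9] m [ 0.1   0.01 -0.02] open 0.246 grip 87.8
 shift [ 2.1 -1.  28.9] turn [-0.  0. -0.]
side trough 429 ((655.589111328125, 125.46800231933594), (84.29707336425781, 49.60561752319336), 89.10782623291016)
side neck 18 [654.19228613 185.92615977  82.77240647]
top trough 449 ((652.3953857421875, 126.45938873291016), (82.44003295898438, 47.923404693603516), 89.63729095458984)
top neck 47 [651.54856379 195.18221776  82.6918864 ]
294 181
```

View pics/p5.png

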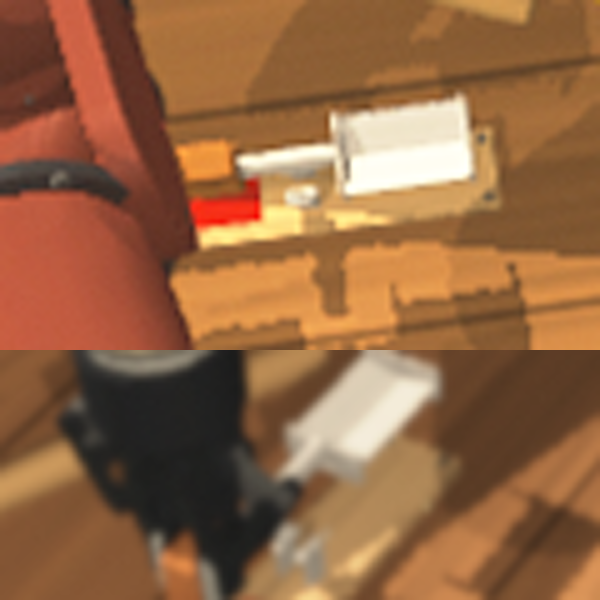

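View pics/p6.png

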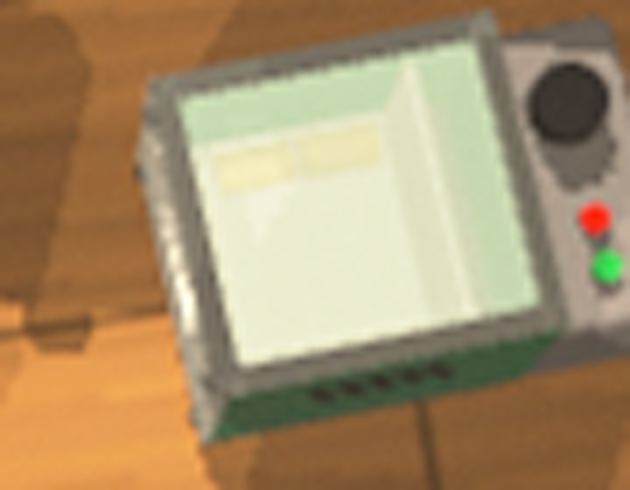

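The dowels lie flat at the far side of the tray (px 255,165 and 340,147). The scoop hangs above the board, aligned with the clip within ~1 mm; shift slightly and descend.

```bash
python3 -m inch '[[[1,-0.5,3],[0,0,0],0],[[2.1,-1,8],[0,0,0],0],[[2.1,-1,14],[0,0,0],0],[[2.1,-1,20],[0,0,0],0],[[2.1,-1,26],[0,0,0],0],[[2.1,-1,30],[0,0,0],0],[[2.1,-1,32],[0,0,0],0],[[2.1,-1,32],[0,0,0],0],[[2.1,-1,32],[0,0,0],0]]' 120; python3 -c "
from h import *
calc([654.3,265.5,30],-91)"
python3 -m inch '[[[0,0,2],[0,0,0],0],[[0,0,4],[0,0,0],0],[[0,0,6],[0,0,0],0],[[0,0,7],[0,0,0],0],[[0,0,7],[0,0,0],0]]'; python3 -c "
from h import *
calc([654.3,265.5,16.3],-91)"
```

```text
clock: 17.52
ee_pos: [654.0, 265.2, 37.0]
ee_rot: [-2.241, -2.201, 0.0]
force: [0.9, -0.8, -2.3]
opening: 0.243
gripper_force: 116.7
t 17.52 tcp [654.  265.2  37. ] f [ 0.9 -0.8 -2.3] m [0.14 0.01 0.01] open 0.243 grip 116.7
 shift [0.3 0.3 7. ] turn [-0.  0. -0.]
clock: 17.93
ee_pos: [653.7, 265.2, 29.8]
ee_rot: [-2.241, -2.201, 0.001]
force: [-0.3, 0.3, -2.4]
opening: 0.24
gripper_force: 116.7
t 17.93 tcp [653.7 265.2  29.8] f [-0.3  0.3 -2.4] m [ 0.13 -0.01 -0.03] open 0.24 grip 116.7
 shift [ 0.4  0.6 13.5] turn [-0.  0. -0.]
```

```bash
for i in 1; do
python3 -m inch '[[[0,0.3,1],[0,0,0],0],[[0,0.3,2],[0,0,0],0],[[0,0.3,3],[0,0,0],0],[[0,0.3,3],[0,0,0],0]]'>/dev/null; python3 chk.py 99
python3 -m inch '[[[0,0,1],[0,0,0],0],[[0,0,2],[0,0,0],0],[[0,0,2],[0,0,0],0]]'>/dev/null; python3 chk.py 99
python3 -m inch '[[[0,0,1],[0,0,0],0],[[0,0,2],[0,0,0],0],[[0,0,2],[0,0,0],0]]'>/dev/null; python3 chk.py 99; done
```

```text
t 18.27 tcp [654.78 265.21  27.37] f [ 0.61 -0.46 -1.34] m [ 0.12 -0.17  0.09] nose x -176.4
t 18.52 tcp [654.85 265.31  25.87] f [ 0.38 -0.49  1.16] m [-0.11 -0.06  0.04] nose x -176.5
t 18.77 tcp [654.35 265.23  23.03] f [ 0.59 -0.89  0.23] m [ 0.02 -0.16 -0.01] nose x -176.4
```

```bash

python3 -m inch '[[[0,0,1],[0,0,0],0],[[0,0,2],[0,0,0],0],[[0,0,2],[0,0,0],0]]'>/dev/null; python3 chk.py 99
python3 -m inch '[[[0,0,1],[0,0,0],0],[[0,0,2],[0,0,0],0],[[0,0,2],[0,0,0],0]]'>/dev/null; python3 chk.py 99
python3 -m inch '[[[0,0,1],[0,0,0],0],[[0,0,2],[0,0,0],0],[[0,0,2],[0,0,0],0]]'>/dev/null; python3 chk.py 99
python3 - <<'E'
from h import *
for n in("side","top"):
    im,d=bot.get_image(n); np.savez(n+"6.npz",im=im,d=d); W=cloud(n,d)
    for a in range(85,180,15):
        m=(W[...,2]>12)&(W[...,2]<70)&(abs(W[...,0]-653)<(22 if a<160 else 7))&(W[...,1]>a)&(W[...,1]<a+15)
        if m.sum()>3: print(n,a,m.sum(),np.percentile(W[m][:,2],[10,50,90]).round(1))
E
```

```text
t 19.02 tcp [653.95 265.14  20.39] f [ 1.14  0.03 -0.75] m [ 0.06 -0.21  0.13] nose x -176.3
t 19.27 tcp [654.15 265.1   18.54] f [ 1.14  0.06 -2.96] m [ 0.23 -0.27  0.06] nose x -176.3
t 19.52 tcp [653.84 265.13  16.64] f [ 1.34 -0.05 -2.37] m [ 0.2  -0.13  0.05] nose x -176.3
side 85 96 [14.4 19.8 27.8]
side 100 52 [14.4 18.3 21.5]
side 115 60 [15.4 18.6 21.8]
side 130 66 [14.6 18.9 21.6]
side 145 36 [16.9 20.9 26.8]
side 160 21 [16.1 28.3 32.6]
side 175 19 [27.8 32.4 35.1]
top 85 59 [15.  19.6 29.3]
top 100 69 [15.6 19.2 22.6]
top 115 69 [14.9 18.5 22.6]
top 130 68 [14.6 18.3 22.8]
top 145 71 [15.  18.3 22.7]
top 160 24 [21.  29.1 33.2]
top 175 21 [27.9 30.1 35.8]
```

Trough floor heights (16–23 mm) and neck top (~33 mm) match the stowed pose. Press lightly further, release and verify.

```bash

python3 -m inch '[[[0,0,0.7],[0,0,0],0],[[0,0,1.2],[0,0,0],0],[[0,0,1.2],[0,0,0],0]]'>/dev/null; python3 chk.py 99
python3 -m inch '[[[0,0,0],[0,0,0],0.3],[[0,0,0],[0,0,0],0.5],[[0,0,0],[0,0,0],0.8],[[0,0,0],[0,0,0],0.8],[[0,0,0],[0,0,0],0.8],[[0,0,0],[0,0,0],0.8]]'; python3 chk.py 99
```

```text
t 19.87 tcp [654.1  265.18  16.33] f [ 0.   -0.92 -1.18] m [-0.05  0.1  -0.05] nose x -176.4
clock: 20.37
ee_pos: [654.4, 265.2, 16.1]
ee_rot: [2.241, 2.201, 0.0]
force: [0.5, 0.5, -0.2]
opening: 0.799
gripper_force: 0.0
t 20.37 tcp [654.4  265.25  16.11] f [ 0.47  0.53 -0.25] m [0.02 0.02 0.  ] nose x -176.4
```

```bash

python3 -m inch '[[[0,0,-5],[0,0,0],0.8],[[0,0,-20],[0,0,0],0.8],[[0,0,-45],[0,0,0],0.8],[[0,0,-80],[0,0,0],0.8],[[0,0,-115],[0,0,0],0.8],[[20,-30,-140],[0,0,0],0.8],[[40,-70,-150],[0,0,0],0.8],[[60,-110,-150],[0,0,0],0.8],[[80,-150,-150],[0,0,0],0.8],[[90,-180,-150],[0,0,0],0.8],[[100,-200,-150],[0,0,0],0.8],[[100,-200,-150],[0,0,0],0.8]]'; python3 - <<'E'
from h import *
for n in("side","top"):
    im,d=bot.get_image(n); np.savez(n+"7.npz",im=im,d=d); W=cloud(n,d)
    for a in range(85,300,15):
        m=(W[...,2]>12)&(W[...,2]<70)&(abs(W[...,0]-653)<(22 if a<160 else 7))&(W[...,1]>a)&(W[...,1]<a+15)
        if m.sum()>3: print(n,a,m.sum(),np.percentile(W[m][:,2],[10,50,90]).round(1))
    m=(W[...,2]>40)&(W[...,2]<60)&(abs(W[...,0]-653)<20)&(W[...,1]>210)&(W[...,1]<300); print("handle",rect(W[m]) if m.sum()>4 else "")
im=np.load("top7.npz")["im"]; u,v=proj("top",[653,186,40])[0].astype(int)
a=cv2.resize(im[v-30:v+30,u-60:u+60],None,fx=5,fy=5,interpolation=cv2.INTER_CUBIC)
im=np.load("side7.npz")["im"]; u,v=proj("side",[653,186,40])[0].astype(int)
b=cv2.resize(im[v-40:v+20,u-60:u+60],None,fx=5,fy=5,interpolation=cv2.INTER_CUBIC)
cv2.imwrite("pics/p7.png",np.vstack([a,b]))
E
```

```text
clock: 21.37
ee_pos: [451.4, 370.9, 167.3]
ee_rot: [-2.235, -2.205, 0.001]
force: [-0.4, 0.4, -0.1]
opening: 0.796
gripper_force: 0.0
side 235 13 [45.7 46.7 49.1]
side 250 23 [44.1 46.  48.3]
side 265 39 [22.5 45.6 48.3]
side 280 32 [14.9 28.5 42.5]
handle ((652.4510498046875, 257.0538635253906), (23.94363784790039, 51.46846389770508), 0.258722722530365)
top 85 61 [15.9 19.6 28.4]
top 100 69 [15.  19.  22.2]
top 115 71 [16.1 18.4 22.8]
top 130 71 [15.5 18.7 22.4]
top 145 69 [14.7 18.5 22.1]
top 160 23 [21.7 29.7 33.5]
top 175 21 [27.2 30.7 35.2]
top 190 23 [29.1 32.7 36.3]
top 205 24 [27.6 31.2 43. ]
top 220 25 [44.1 46.9 48.4]
top 235 23 [43.6 46.1 48.2]
top 250 24 [45.1 48.1 50.3]
top 265 25 [43.  46.8 49.5]
handle ((651.703125, 248.92689514160156), (63.256309509277344, 23.170289993286133), 89.67942810058594)
```

View pics/p7.png

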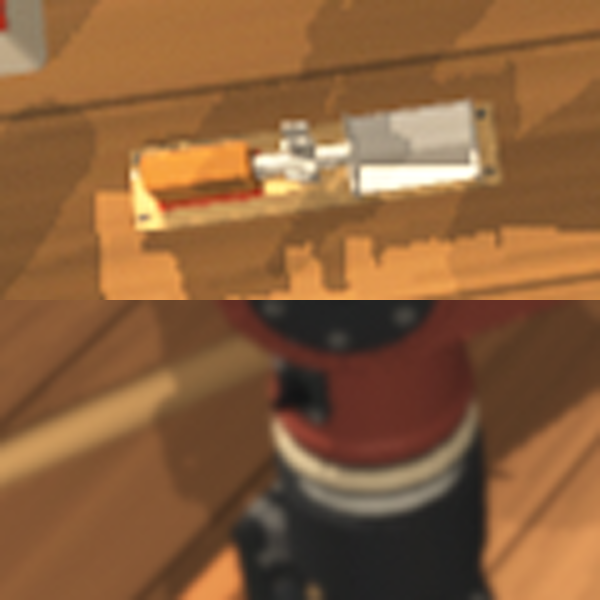

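The scoop lies flat on the board: handle top ~47 mm, over the red patch, neck in the clip. That is about 10 mm lower than it would sit resting on the lips, so it has snapped in.

```bash
python3 -c "
from station import bot
print(bot.finish_job())"
```

```text
the job is handed in; nothing more can be done
None
```

I handed the job in at about 21 s: both dowels lie flat in the tray, and the scoop is snapped into its clip, flat on the board with its handle over the red patch. The nose met the back wall at about 4 N, and neither the forces nor the pictures showed any contact with the cover plate.

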